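# Shut the draft shield and tare the balance

## Robot

A 6-joint arm with a two-finger parallel gripper is mounted at the origin on the work surface. World frame = base frame: x ahead of the robot, y to its left, z up, the work surface at z = 0. Lengths are in m, angles in degrees, forces in N, time in s.
With the tool pointing down it reaches from about 0.25 to 0.725 m from the base axis. Payload 4 kg.
Tool frame: the origin (TCP) lies at the very end of the fingers, on their centre line; the grasp point (between the pads) lies 19 mm behind it; z points along the fingers, y is the line along which they close (so a half turn about z gives the same grasp; the last joint's range is limited). The gripper opens to 85 mm and grips with 20 to 120 N. Pads are 22 mm wide; open, the fingers measure 114 mm over their backs; the gripper's body (76 mm by 85 mm) begins 54 mm behind the grasp point. The pads swing forward as they close: fully open they stand 13 mm farther back than shut.
Start: joints at [-67.323, 13.785, 0.286, 76.501, 0, 90], TCP at [0.193, -0.461, 0.195] pointing down, gripper open.
Joint ranges: [-155.79, 155.79], [-60.16, 107.12], [-62.33, 73.08], [-114, 123.19], [-81.49, 82.49], [-180, 180]. Speed limits (degrees/s): [159.86, 159.86, 180, 180, 180, 180].

## Interface

Orientations are given as a 3x3 rotation matrix whose columns are the frame's x, y, z axes.
In Python, from rig import robot, vision gives the robot as it stands.
- The arm moves only by the tool play_rows, never from a script. Its argument "increments" is a list of rows, each a list of 7 numbers: the shift along the tool's x, y, z in m, then the turn, a rotation vector about the tool's x, y, z in rad, then the closure, from 0 (fully open) to 1 (shut). A call has 1 to 8 rows; each row is the pose to reach, as a shift and turn from the pose commanded when the call began, along the tool's axes at that moment; what a row does not reach only later rows make up. A row lasts 1/12 s, in which the tool goes at most 41.7 mm and 7.16 degrees, less where a joint would pass 70% of its speed; a pose out of reach is approached as far as the arm can. A call with a gripper value outside its range is refused whole. The fingers move at their own pace and stop on an object; the grip force is fixed at half the most. Time passes only in rows, so rows that repeat a pose let the fingers close. It gives the time, the measured TCP pose, the force, the opening and the grip force at its end, in the units of the state.
- robot.get_obs(): the state, without advancing time (a new reading comes with each control period).
- vision.get_image(name): name is "scene" or "top" or "wrist"; returns the picture (384x512x3 uint8, red, green, blue); there is no depth.
- vision.camera_info(name): a dict with "intrinsics" (3x3 intrinsics, pixels), "dist" ([k1, k2, p1, p2, k3] as OpenCV has them; the pictures are not rectified), "rvec" (rotation vector, rad) and "tvec" (3), from world to camera coordinates, as OpenCV has them. Camera axes: x right, y down, z forward; pixel columns grow to the right and rows downward; lengths in m; the calibration is good to about 2 mm. A picture is of the moment at which its call begins: read the wrist's pose just before it. camera_info takes no time and is no camera call; for the wrist camera it gives the pose at the moment of the call.
- robot.sign_off(): hands the job in; it is judged then, once.
The state is a dict: "t": time; "qpos": joint angles; "qd": joint speeds; "joint_efforts": joint torques, N m; "ee_pos": TCP position; "eef_rot": TCP orientation; "ft_force": force on the tool from outside, world axes, zero at the start; "wrist_torque": the same for the moment, N m; "gripper_width": finger opening in m; "grasp_force": force on a finger pad.
Only numpy, scipy, OpenCV 4.12 (cv2) and the standard library are available. Lean on these libraries where they do the work, as an engineer would, in place of code of your own. Each camera call takes 0.05 s, during which the arm holds its last target. There are 200 camera calls.

## Task

One of the two balances has a weighing dish on its pan. On that balance, gently slide the glass top of the draft shield fully shut by pushing its black handle, then lightly press the tare key (the long bar key) until it goes down, let it come back up, and withdraw. Use only the fingertips or the outside of the fingers, grip nothing, and leave the dish, the other keys, the other balance and everything else on the bench alone.

Things in the scene. Friction and masses are not known exactly. Their poses are not given: they have to be found in the camera images.
- balance: the balance to tare (dish on its pan): off-white, fixed on the bench, 330 deep (x), 200 wide (y), 142 mm high. Origin: centre of its underside; x from its front (keys, robot side) to its back, y to the left, z up. Level key deck 55 mm up at x -165 to -115; display slope up to 78 mm at x -70; glass chamber x -67 to +75, top 142; rear housing to x +165. Pan: 92 mm round, centre x +3, top 68 mm up
- balance_tare_top (a point): centre of the top face of that balance's tare key: a bar 16 mm (x) by 46 mm (y) at the right end (-y) of the row of four grey keys, 8 mm proud of the deck, 63 mm above the bench when up; axes as the balance's. It is 43 mm clear of the next key; the glass chamber begins 73 mm behind its centre. Pressed straight down
- balance_tare (a joint): travel of that tare key: 0 up, 0.006 m fully down. A spring returns it: 1 N to start it, 4 N at 1.5 mm (where it acts), 7 N at 3 mm, 13 N at the bottom, then a hard stop
- balance_lid_grip (a point): centre of the top of the black handle on that balance's sliding glass lid, 156 mm above the bench; axes as the balance's. The handle is an upright bar 12 mm thick (x), 60 mm long (y), 15 mm high, on glass whose top is 141 mm above the bench. The glass runs 134 mm back from this point, flat and free, 178 mm wide between rails 1 mm higher
- balance_lid (a joint): how far that lid is slid back: 0 fully shut (handle centre at x -61 mm of the balance), 0.09 m fully back. It slides along the balance's x: pushing the handle from behind towards the front shuts it. About 1.5 N of friction; stays where left; hard stop at 0
- balance_power: the round key of that balance, 16 mm across, left end of the row; origin on its axis at deck height, top 8 mm above. Leave alone
- balance_mode: the left one of the two square keys of that balance, 16 mm wide; origin at its centre at deck height, top 8 mm above. Leave alone
- balance_print: the right one of the two square keys of that balance, 16 mm wide; origin at its centre at deck height, top 8 mm above. Leave alone
- spare: the other balance, identical in all its parts, with nothing on its pan and its lid slid back by some other amount; origin and axes as for the first. It stands beside the first, on either side. Leave all of it alone.
- dish: white porcelain weighing dish, loose on the pan of the balance to tare: 58 mm across, 16 mm high, 25 g; origin at the centre of its underside. Leave alone.
- wash_bottle: white wash bottle with orange cap and bent spout, 60 mm across, 195 mm high, loose on the left; the spout reaches 75 mm from its axis along its -x. Origin at the centre of its underside. Leave alone.
- tube_rack: green test-tube rack with capped tubes, 90 mm (x) by 200 mm (y), 82 mm high, loose on the right; origin at the centre of its underside. Leave alone.
- sample_jar: amber sample jar with black cap, 44 mm across, 60 mm high, loose on the left; origin at the centre of its underside. Leave alone.

How it is judged:
By the outcome, as a careful person would: the job done as asked, in the order asked, and still so for the second after the job is handed in, with the robot touching nothing.
It also fails if it takes over 48 s, if anything falls off the work surface, if the arm or the gripper's body presses on something with over 40 N, if the wrist force passes 120 N, or if a joint passes its speed limit or range.

## Working session

There is one attempt and no reset: what is moved stays moved. The work goes in short steps, Python scripts to look and compute and a tool call to move; the robot and the scene stay as the last step left them, time stands still between calls to the robot, and variables do not carry over. Pictures are saved under pics/ and viewed, at most 10 in all, crops included, and the job is handed in when it is done.

Besides the shell and the picture viewer there is one more tool, called after ">>>" by a JSON object that holds its "api" and its "payload", one argument or row to a line. play_rows: Moves the arm, as the interface text tells. Its arguments: {"type":"object","properties":{"increments":{"type":"array"}},"required":["increments"]}

```bash
mkdir -p pics
python3 - <<'E'
from rig import robot, vision
import cv2
for n in ("scene","top"):
    im=vision.get_image(n); cv2.imwrite(f"pics/{n}0.png",cv2.cvtColor(im,cv2.COLOR_RGB2BGR))
    c=vision.camera_info(n); print(n,c)
o=robot.get_obs(); print(o["t"],o["ee_pos"],o["eef_rot"],o["ft_force"])
E
```

```text
scene {'intrinsics': array([[440.18601524,   0.        , 255.1248776 ],
       [  0.        , 440.18601524, 192.89811385],
       [  0.        ,   0.        ,   1.        ]]), 'dist': array([0.04471353, 0.        , 0.        , 0.        , 0.        ]), 'rvec': array([ 0.77214961,  2.57786857, -1.157121  ]), 'tvec': array([ 0.40951547, -0.06909443,  1.51708557])}
top {'intrinsics': array([[457.74784988,   0.        , 252.41624701],
       [  0.        , 457.74784988, 194.26330806],
       [  0.        ,   0.        ,   1.        ]]), 'dist': array([-0.00880635,  0.        ,  0.        ,  0.        ,  0.        ]), 'rvec': array([ 2.17147661, -2.19248015,  0.0658163 ]), 'tvec': array([0.01376818, 0.48507698, 1.48797555])}
0.1 [ 0.1925195  -0.4607328   0.19378148] [[ 9.22691210e-01  3.85539022e-01 -7.70657237e-04]
 [ 3.85539792e-01 -9.22689451e-01  1.80157490e-03]
 [-1.64998777e-05 -1.95941635e-03 -9.99998080e-01]] [-0.46226851 -0.93948579 -0.11321811]
```

View pics/top0.png

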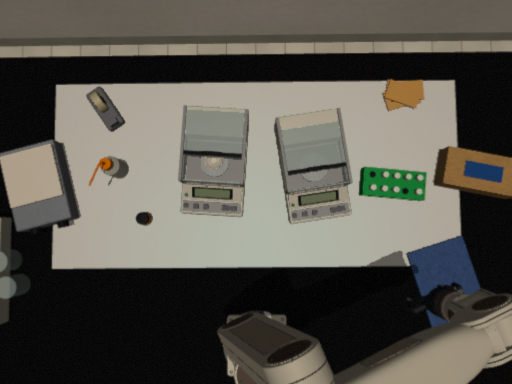

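View pics/scene0.png

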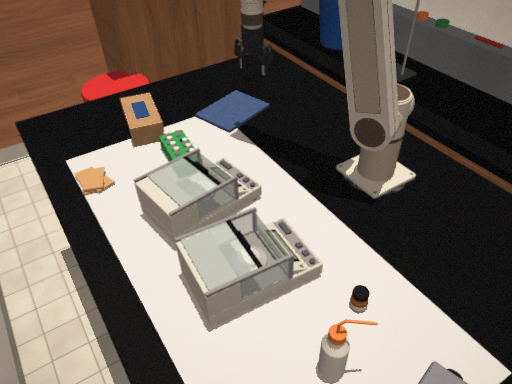

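The top view shows balances near pixels (213,160) and (314,165). I'll zoom in to find the dish and the corners.

Run:
```python
import cv2
im=cv2.imread("pics/top0.png")[95:230,170:360]
cv2.imwrite("pics/topz.png",cv2.resize(im,None,fx=4.2,fy=4.2,interpolation=cv2.INTER_CUBIC))
```

```text
(no output)
```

View pics/topz.png

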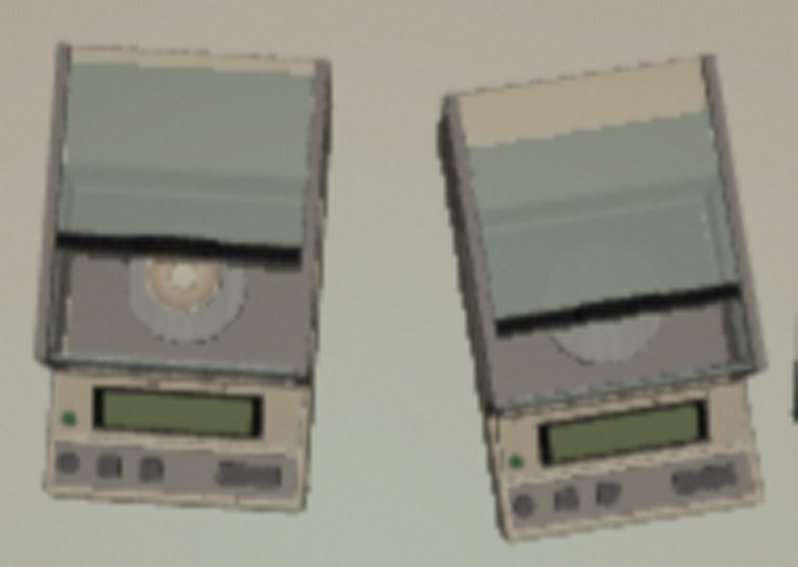

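The balance with the dish is the left one (image left, +y). I'll fit its pose from crop points: the front deck corners, the top corners, and the tare key at (249,474).

```bash
cat > h.py <<'E'
import numpy as np, cv2
from rig import robot, vision
from scipy.optimize import least_squares
def proj(c,P): return cv2.projectPoints(np.array(P,float).reshape(-1,1,3),c["rvec"],c["tvec"],c["intrinsics"],c["dist"])[0].reshape(-1,2)
def ray(c,uv,z):
    R=cv2.Rodrigues(c["rvec"])[0]; u=cv2.undistortPoints(np.array(uv,float).reshape(-1,1,2),c["intrinsics"],c["dist"]).reshape(-1,2)
    o=-R.T@c["tvec"]; d=np.c_[u,np.ones(len(u))]@R; return o+d*((z-o[2])/d[:,2])[:,None]
def w(p,P):
    P=np.atleast_2d(P).astype(float); a=np.radians(p[2]); c,s=np.cos(a),np.sin(a)
    return np.c_[p[0]+c*P[:,0]-s*P[:,1],p[1]+s*P[:,0]+c*P[:,1],P[:,2]]
E
python3 - <<'E'
from h import *
c=vision.camera_info("top"); print("cam",-cv2.Rodrigues(c["rvec"])[0].T@c["tvec"])
cr=lambda L: (np.array(L,float)+.5)/4.2-.5+[170,95]
uv=cr([(44,491),(303,510),(62,43),(328,62),(40,360),(310,380),(186,288)])
B=[(-.165,.1,.055),(-.165,-.1,.055),(.165,.1,.142),(.165,-.1,.142),(-.067,.1,.142),(-.067,-.1,.142),(.003,0,.068)]
f=lambda p:(proj(c,w(p,B))-uv).ravel()
r=least_squares(f,[.5,.15,0],loss='soft_l1'); print(r.x,f(r.x).round(1))
p=r.x
def loc(q,z):
    P=ray(c,cr([q]),z)[0]; a=np.radians(p[2]); d=P[:2]-p[:2]; return np.array([np.cos(a)*d[0]+np.sin(a)*d[1],-np.sin(a)*d[0]+np.cos(a)*d[1]]),P
print("tare",loc((249,474),.063)); print("handle",loc((180,241),.156)); print("strip ends",loc((58,238),.141),loc((300,256),.141)); print("dish",loc((183,276),.084),"power",loc((67,463),.063))
E
```

```text
cam [ 0.38123415 -0.00362315  1.51796176]
[ 0.58085573  0.12902668 -4.5253829 ] [-0.3  1.6  0.4  1.5 -0.7 -0.1  1.2 -0.3 -1.6 -0.3  0.1 -0.5  0.6 -0.5]
tare (array([-0.13626058, -0.05605227]), array([0.44059738, 0.08390022, 0.063     ]))
handle (array([ 0.02327659, -0.00045504]), array([0.60402385, 0.12673651, 0.156     ]))
strip ends (array([0.02178799, 0.08953343]), array([0.60964005, 0.2165619 , 0.141     ])) (array([ 0.02061143, -0.08622599]), array([0.59459961, 0.04144325, 0.141     ]))
dish (array([0.00813953, 0.00307827]), array([0.58921277, 0.13145314, 0.084     ])) power (array([-0.13750848,  0.08236951]), array([0.45027495, 0.22198892, 0.063     ]))
```

>>> {"api": "play_rows", "payload": {
  "increments": [
    [0.015, -0.012, -0.03, 0, 0, 0.05, 0.3],
    [0.05, -0.04, -0.05, 0, 0, 0.12, 0.6],
    [0.085, -0.068, -0.07, 0, 0, 0.19, 1],
    [0.12, -0.096, -0.085, 0, 0, 0.27, 1],
    [0.15, -0.122, -0.095, 0, 0, 0.34, 1],
    [0.18, -0.146, -0.1, 0, 0, 0.41, 1],
    [0.21, -0.17, -0.105, 0, 0, 0.475, 1],
    [0.24, -0.194, -0.106, 0, 0, 0.475, 1]
  ]
}}

```text
t: 0.77
ee_pos: [0.3351, -0.1972, 0.3009]
eef_rot: [[0.997, -0.082, 0.001], [-0.082, -0.997, -0.001], [0.001, 0.001, -1.0]]
ft_force: [2.2, -0.5, 1.3]
gripper_width: 0.0
grasp_force: 0.0
```

>>> {"api": "play_rows", "payload": {
  "increments": [
    [0.015, -0.035, 0, 0, 0, 0, 1],
    [0.03, -0.075, 0, 0, 0, 0, 1],
    [0.045, -0.113, 0, 0, 0, 0, 1],
    [0.06, -0.15, 0, 0, 0, 0, 1],
    [0.075, -0.188, 0, 0, 0, 0, 1],
    [0.09, -0.225, 0, 0, 0, 0, 1],
    [0.105, -0.262, 0, 0, 0, 0, 1],
    [0.12, -0.295, 0, 0, 0, 0, 1]
  ]
}}

```text
t: 1.43
ee_pos: [0.4608, -0.0024, 0.2994]
eef_rot: [[1.0, -0.027, -0.001], [-0.027, -0.999, 0.031], [-0.002, -0.031, -1.0]]
ft_force: [0.4, 0.1, 0.0]
gripper_width: 0.0
grasp_force: 0.0
```

>>> {"api": "play_rows", "payload": {
  "increments": [
    [0, -0.01, 0, 0, 0, 0, 1],
    [0, -0.01, 0, 0, 0, 0, 1],
    [0, -0.01, 0, 0, 0, 0, 1]
  ]
}}

```text
t: 1.68
ee_pos: [0.4599, 0.0007, 0.3001]
eef_rot: [[1.0, -0.023, -0.001], [-0.023, -0.999, 0.035], [-0.002, -0.035, -0.999]]
ft_force: [0.9, -0.4, 0.1]
gripper_width: 0.0002
grasp_force: 0.0
```

Run:
```python
from h import *
import pickle
o=robot.get_obs(); c=vision.camera_info("wrist"); im=vision.get_image("wrist")
pickle.dump(c,open("w1.pkl","wb"))
print(o["ee_pos"],"cam",-cv2.Rodrigues(c["rvec"])[0].T@c["tvec"],o["qpos"])
cv2.imwrite("pics/w1.png",cv2.resize(cv2.cvtColor(im,cv2.COLOR_RGB2BGR),None,fx=1.5,fy=1.5,interpolation=cv2.INTER_CUBIC))
```

```text
[0.45985683 0.00069257 0.30009646] cam [ 0.53495084 -0.0073694   0.47924287] [ -1.37888935   8.07707855   8.71919777  90.75761499   1.98070119
 179.9427449 ]
```

View pics/w1.png

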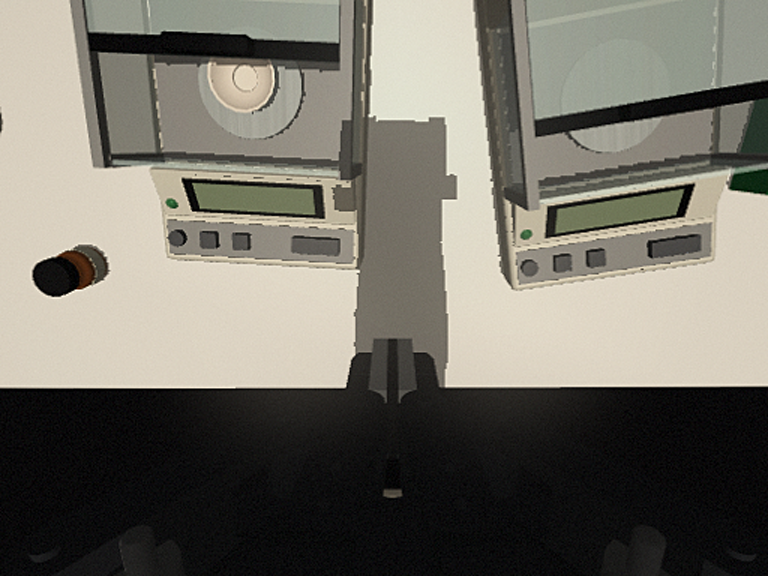

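Wrist view (1.5x): the dish balance's tare key is at (315,245), power key at (177,238), chamber top-front corners at (97,167) and (358,178), and handle at about (206,42). Joint 6 has hit its limit, so I'll work with the tool turned by -90° instead. I'll refine the pose first.

Run:
```python
from h import *
import pickle
c=pickle.load(open("w1.pkl","rb"))
cr=lambda L:(np.array(L,float)+.5)/1.5-.5
uv=cr([(168,258),(357,267),(97,167),(355,179),(252,91),(177,238)])
B=[(-.165,.1,.055),(-.165,-.1,.055),(-.067,.1,.142),(-.067,-.1,.142),(.003,0,.068),(-.14,.08,.063)]
f=lambda p:(proj(c,w(p,B))-uv)[:5].ravel()
r=least_squares(f,[.58,.13,-4.5],loss='soft_l1'); p=r.x; print(p,f(p).round(1))
def loc(q,z):
    P=ray(c,cr([q]),z)[0]; a=np.radians(p[2]); d=P[:2]-p[:2]; return np.array([np.cos(a)*d[0]+np.sin(a)*d[1],-np.sin(a)*d[0]+np.cos(a)*d[1]]).round(4),P.round(4)
print("tare",loc((315.5,244),.063),"power",loc((177,237),.063))
for q in [(163,32),(250,37),(163,47),(250,54)]: print("handle",q,loc(q,.156),loc(q,.141))
print("strip",loc((90,33),.141),loc((340,43),.141))
```

```text
[ 0.58568311  0.12786764 -3.92150508] [-0.4  2.4  3.9  3.4 -1.3 -0.3  0.  -0.   0.3 -3.6]
tare (array([-0.1368, -0.0537]), array([0.4455, 0.0836, 0.063 ])) power (array([-0.137 ,  0.0832]), array([0.4547, 0.2203, 0.063 ]))
handle (163, 32) (array([0.0246, 0.0297]), array([0.6122, 0.1558, 0.156 ])) (array([0.0276, 0.0375]), array([0.6158, 0.1634, 0.141 ]))
handle (250, 37) (array([ 0.0236, -0.0293]), array([0.6072, 0.0971, 0.156 ])) (array([ 0.0266, -0.0242]), array([0.6105, 0.1019, 0.141 ]))
handle (163, 47) (array([0.0154, 0.0307]), array([0.6032, 0.1574, 0.156 ])) (array([0.0181, 0.0385]), array([0.6063, 0.1651, 0.141 ]))
handle (250, 54) (array([ 0.0132, -0.0288]), array([0.5969, 0.0982, 0.156 ])) (array([ 0.0158, -0.0237]), array([0.5998, 0.1031, 0.141 ]))
strip (array([0.0253, 0.0904]), array([0.6172, 0.2163, 0.141 ])) (array([ 0.0251, -0.0874]), array([0.6047, 0.0389, 0.141 ]))
```

>>> {"api": "play_rows", "payload": {
  "increments": [
    [0, 0, 0, 0, 0, -0.12, 1],
    [0, 0, 0, 0, 0, -0.24, 1],
    [0, 0, 0, 0, 0, -0.36, 1],
    [0, 0, 0, 0, 0, -0.48, 1],
    [0, 0, 0, 0, 0, -0.6, 1],
    [0, 0, 0, 0, 0, -0.72, 1],
    [0, 0, 0, 0, 0, -0.8, 1],
    [0, 0, 0, 0, 0, -0.8, 1]
  ]
}}

```text
t: 2.4
ee_pos: [0.4599, 0.0002, 0.3007]
eef_rot: [[0.713, 0.701, 0.001], [0.701, -0.713, 0.035], [0.025, -0.024, -0.999]]
ft_force: [0.1, 0.2, -0.1]
gripper_width: -0.0002
grasp_force: 0.0
```

```bash
cat >> h.py <<'E'
from scipy.spatial.transform import Rotation as Ro
def go(t,yaw=85.8):
    o=robot.get_obs(); R=o["eef_rot"]; a=np.radians(yaw); c,s=np.cos(a),np.sin(a)
    Rd=np.array([[c,s,0],[s,-c,0],[0,0,-1.]])
    print("shift",(R.T@(np.array(t)-o["ee_pos"])).round(4),"rot",Ro.from_matrix(R.T@Rd).as_rotvec().round(4))
E
python3 -c "
from h import *
go([.64,.1245,.25])"
```

```text
shift [0.2142 0.039  0.0551] rot [-0.0144 -0.0324 -0.7203]
```

>>> {"api": "play_rows", "payload": {
  "increments": [
    [0.025, 0.005, 0.005, -0.002, -0.004, -0.1, 1],
    [0.06, 0.01, 0.013, -0.004, -0.008, -0.21, 1],
    [0.095, 0.017, 0.022, -0.006, -0.014, -0.32, 1],
    [0.13, 0.024, 0.032, -0.009, -0.02, -0.43, 1],
    [0.165, 0.03, 0.041, -0.011, -0.025, -0.54, 1],
    [0.195, 0.035, 0.05, -0.013, -0.03, -0.64, 1],
    [0.2142, 0.039, 0.0551, -0.0144, -0.0324, -0.7203, 1],
    [0.2142, 0.039, 0.0551, -0.0144, -0.0324, -0.7203, 1]
  ]
}}

```text
t: 3.07
ee_pos: [0.6419, 0.127, 0.2455]
eef_rot: [[0.071, 0.997, -0.005], [0.997, -0.071, -0.0], [-0.0, -0.004, -1.0]]
ft_force: [-1.6, -0.5, -1.0]
gripper_width: 0.0004
grasp_force: 0.0
```

>>> {"api": "play_rows", "payload": {
  "increments": [
    [0, 0, 0, 0, 0, 0, 1],
    [0, 0, 0, 0, 0, 0, 1]
  ]
}}

```text
t: 3.23
ee_pos: [0.6401, 0.1243, 0.2498]
eef_rot: [[0.076, 0.997, -0.001], [0.997, -0.076, -0.0], [-0.0, -0.001, -1.0]]
ft_force: [0.0, 0.5, 0.4]
gripper_width: 0.0
grasp_force: 0.0
```

Run:
```python
from h import *
import pickle
go([.64,.1245,.147])
o=robot.get_obs(); c=vision.camera_info("wrist"); im=vision.get_image("wrist")
pickle.dump(c,open("w2.pkl","wb"))
print(o["ee_pos"],o["ft_force"],"cam",-cv2.Rodrigues(c["rvec"])[0].T@c["tvec"],o["qpos"].round(1))
cv2.imwrite("pics/w2.png",cv2.resize(cv2.cvtColor(im,cv2.COLOR_RGB2BGR),None,fx=1.5,fy=1.5,interpolation=cv2.INTER_CUBIC))
```

```text
shift [ 0.0003 -0.      0.1028] rot [-0.0009  0.0003 -0.0028]
[0.64010708 0.12427211 0.24984298] [0.01536734 0.4990457  0.4039853 ] cam [0.64690737 0.19781938 0.42922666] [ 11.   32.1  35.8  93.7  -0.  105.4]
```

View pics/w2.png

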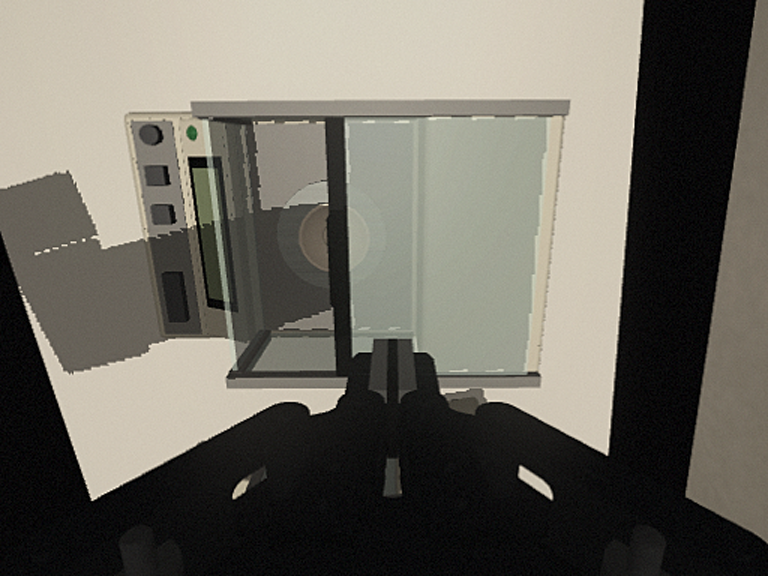

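Run:
```python
from h import *
import pickle
c=pickle.load(open("w2.pkl","rb"))
cr=lambda L:(np.array(L,float)+.5)/1.5-.5
for z in(.156,.141): print(ray(c,cr([(327,130),(344,130),(346,240),(350,340)]),z).round(4))
print("tare",ray(c,cr([(175,297)]),.063).round(4),"tip L/R at TCP z",ray(c,cr([(371,341),(413,341)]),.25).round(4))
print(proj(c,[[.6097,.1265,.156],[.6401,.1243,.25]])*1.5+.25)
```

```text
[[0.6089 0.2103 0.156 ]
 [0.6189 0.2095 0.156 ]
 [0.6131 0.1437 0.156 ]
 [0.6085 0.0748 0.156 ]]
[[0.6068 0.211  0.141 ]
 [0.6173 0.2102 0.141 ]
 [0.6112 0.1408 0.141 ]
 [0.6063 0.0681 0.141 ]]
tare [[0.445  0.0858 0.063 ]] tip L/R at TCP z [[0.631  0.116  0.25  ]
 [0.6496 0.1146 0.25  ]]
[[343.62460739 266.60262003]
 [389.99476565 322.26377803]]
```

The handle's back face is at x≈0.611 and the finger's front is at about 0.627–0.630, so it is clear to go down.

>>> {"api": "play_rows", "payload": {
  "increments": [
    [0, 0, 0.02, 0, 0, 0, 1],
    [0, 0, 0.045, 0, 0, 0, 1],
    [0, 0, 0.07, 0, 0, 0, 1],
    [0, 0, 0.088, 0, 0, 0, 1],
    [0, 0, 0.097, 0, 0, 0, 1],
    [0, 0, 0.101, 0, 0, 0, 1],
    [0, 0, 0.103, 0, 0, 0, 1],
    [0, 0, 0.103, 0, 0, 0, 1]
  ]
}}

```text
t: 3.95
ee_pos: [0.6411, 0.1248, 0.148]
eef_rot: [[0.074, 0.997, 0.002], [0.997, -0.074, 0.0], [0.001, 0.002, -1.0]]
ft_force: [0.4, -0.5, 0.5]
gripper_width: -0.0004
grasp_force: 0.0
```

>>> {"api": "play_rows", "payload": {
  "increments": [
    [0, -0.003, 0, 0, 0, 0, 1],
    [0, -0.006, 0, 0, 0, 0, 1],
    [0, -0.009, 0, 0, 0, 0, 1],
    [0, -0.012, 0, 0, 0, 0, 1],
    [0, -0.015, 0, 0, 0, 0, 1],
    [0, -0.018, 0, 0, 0, 0, 1],
    [0, -0.021, 0, 0, 0, 0, 1],
    [0, -0.024, 0, 0, 0, 0, 1]
  ]
}}

```text
t: 4.62
ee_pos: [0.6163, 0.1268, 0.1466]
eef_rot: [[0.073, 0.997, -0.001], [0.997, -0.073, 0.0], [0.0, -0.001, -1.0]]
ft_force: [0.4, 0.3, 0.0]
gripper_width: -0.0001
grasp_force: 0.0
```

>>> {"api": "play_rows", "payload": {
  "increments": [
    [0, -0.004, 0, 0, 0, 0, 1],
    [0, -0.008, 0, 0, 0, 0, 1],
    [0, -0.012, 0, 0, 0, 0, 1],
    [0, -0.016, 0, 0, 0, 0, 1],
    [0, -0.02, 0, 0, 0, 0, 1],
    [0, -0.024, 0, 0, 0, 0, 1],
    [0, -0.028, 0, 0, 0, 0, 1],
    [0, -0.032, 0, 0, 0, 0, 1]
  ]
}}

```text
t: 5.28
ee_pos: [0.5844, 0.1291, 0.1466]
eef_rot: [[0.073, 0.997, -0.0], [0.997, -0.073, 0.0], [0.0, -0.0, -1.0]]
ft_force: [-0.2, -0.6, -0.4]
gripper_width: -0.0001
grasp_force: 0.0
```

Run:
```python
from h import *
import pickle
c=vision.camera_info("wrist"); im=vision.get_image("wrist")
pickle.dump(c,open("w3.pkl","wb"))
print(robot.get_obs()["ft_force"])
cv2.imwrite("pics/w3.png",cv2.resize(cv2.cvtColor(im,cv2.COLOR_RGB2BGR),None,fx=1.5,fy=1.5,interpolation=cv2.INTER_CUBIC))
```

```text
[-0.71300999 -0.31560157  0.063422  ]
```

View pics/w3.png

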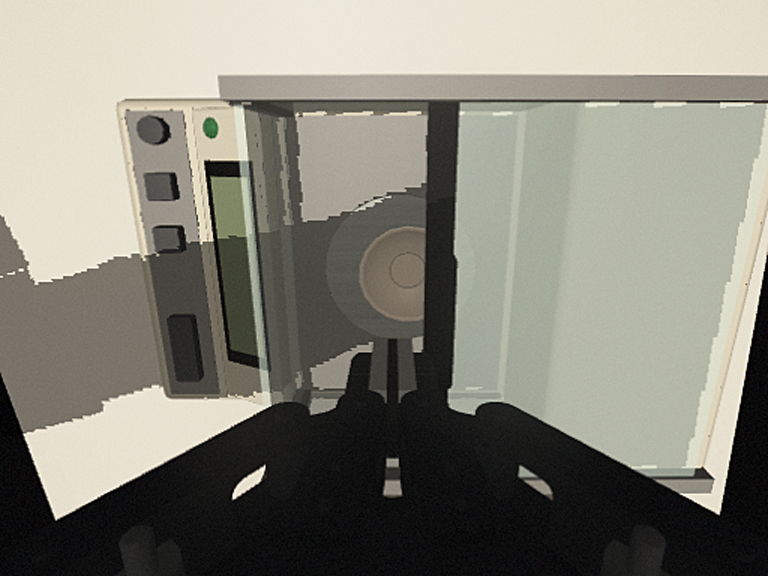

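The fingers (u 372–413) now appear in front of the handle (u 427–456). They seem to have passed over it, or the handle isn't where I estimated. I'll check the numbers.

Run:
```python
from h import *
import pickle
cr=lambda L:(np.array(L,float)+.5)/1.5-.5
c=pickle.load(open("w3.pkl","rb"))
print("now handle",ray(c,cr([(456,240),(430,240)]),.156).round(4),ray(c,cr([(458,130),(428,130)]),.141).round(4), "tare",ray(c,cr([(186,347)]),.063).round(4))
o=robot.get_obs(); print(o["ee_pos"])
p=o["ee_pos"]
for dz in(0,.01,.02,.03): 
    for dy in (0,.011): print(dz,dy,(proj(c,[p+[0,dy,dz]])*1.5+.25).round(0))
for z in (.146,.156,.166): print("tip",z,ray(c,cr([(371,340),(413,340)]),z).round(4))
```

```text
now handle [[0.6132 0.1658 0.156 ]
 [0.603  0.1666 0.156 ]] [[0.6174 0.2072 0.141 ]
 [0.6054 0.2081 0.141 ]] tare [[0.446 0.087 0.063]]
[0.58359181 0.12916066 0.14666716]
0 0 [[388. 322.]]
0 0.011 [[386. 299.]]
0.01 0 [[388. 331.]]
0.01 0.011 [[386. 307.]]
0.02 0 [[388. 342.]]
0.02 0.011 [[386. 316.]]
0.03 0 [[387. 353.]]
0.03 0.011 [[385. 326.]]
tip 0.146 [[0.5752 0.1209 0.146 ]
 [0.594  0.1196 0.146 ]]
tip 0.156 [[0.5761 0.1255 0.156 ]
 [0.5938 0.1242 0.156 ]]
tip 0.166 [[0.577  0.13   0.166 ]
 [0.5936 0.1288 0.166 ]]
```

The handle hasn't moved (still at 0.613), so the fingertips passed above it. I'll check the real tip height from the side with the scene camera.

Run:
```python
from h import *
c=vision.camera_info("scene"); im=vision.get_image("scene")
p=robot.get_obs()["ee_pos"]
print("cam",-cv2.Rodrigues(c["rvec"])[0].T@c["tvec"])
for dz in(0,.01,.02,.03): print(dz,((proj(c,[p+[0,0,dz]])-[190,180])*6).round(0))
print("handle top ends", ((proj(c,[[.607,.156,.156],[.602,.097,.156]])-[190,180])*6).round(0))
cv2.imwrite("pics/s2.png",cv2.resize(cv2.cvtColor(im,cv2.COLOR_RGB2BGR)[180:280,190:320],None,fx=6,fy=6,interpolation=cv2.INTER_CUBIC))
```

```text
cam [0.96374763 0.77498914 0.97190942]
0 [[357. 346.]]
0.01 [[356. 330.]]
0.02 [[356. 314.]]
0.03 [[355. 297.]]
handle top ends [[344. 395.]
 [280. 302.]]
```

View pics/s2.png

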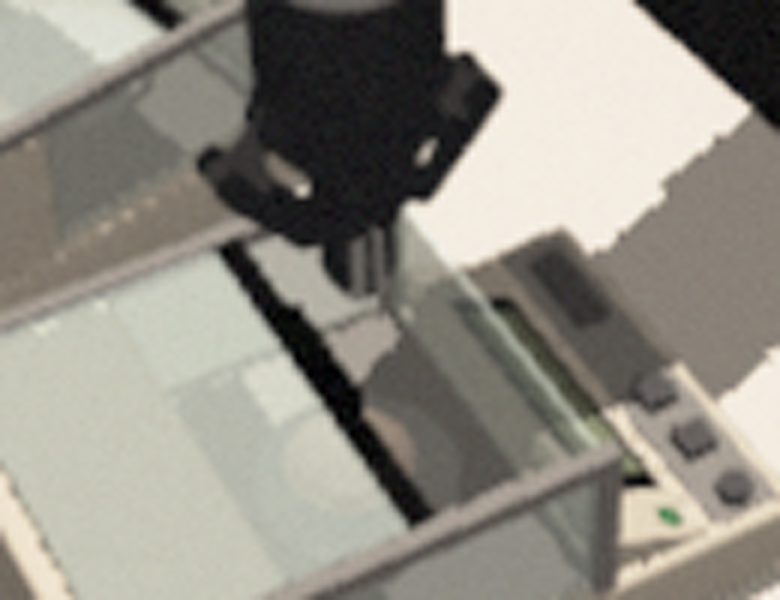

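The visible fingertip in the scene view, at (363,293) in the crop, is about 30 mm above the projected TCP (357,346). The wrist view agrees, so the real tips sit roughly 30 mm short of the reported TCP. I'll put a number on it while moving back behind the handle at this height.

Run:
```python
from h import *
import pickle
c=vision.camera_info("scene");cw=pickle.load(open("w3.pkl","rb"))
o=robot.get_obs();p=o["ee_pos"];R=o["eef_rot"]
for dz in(.02,.025,.03,.035):
  for dx in (-.011,0,.011):
    for dy in(-.01,.01):
      P=[p+R@[dx,dy,-dz]]; print(dz,dx,dy,((proj(c,P)-[190,180])*6).round(0)[0],(proj(cw,P)*1.5+.25).round(0)[0])
```

```text
0.02 -0.011 -0.01 [364. 288.] [364. 367.]
0.02 -0.011 0.01 [322. 305.] [414. 367.]
0.02 0 -0.01 [377. 305.] [364. 342.]
0.02 0 0.01 [334. 322.] [414. 342.]
0.02 0.011 -0.01 [389. 322.] [363. 316.]
0.02 0.011 0.01 [347. 340.] [415. 316.]
0.025 -0.011 -0.01 [364. 280.] [364. 373.]
0.025 -0.011 0.01 [321. 297.] [414. 373.]
0.025 0 -0.01 [376. 296.] [363. 347.]
0.025 0 0.01 [334. 314.] [415. 347.]
0.025 0.011 -0.01 [389. 313.] [362. 321.]
0.025 0.011 0.01 [346. 331.] [415. 321.]
0.03 -0.011 -0.01 [364. 271.] [363. 379.]
0.03 -0.011 0.01 [321. 289.] [415. 379.]
0.03 0 -0.01 [376. 288.] [362. 353.]
0.03 0 0.01 [333. 306.] [416. 353.]
0.03 0.011 -0.01 [389. 305.] [362. 326.]
0.03 0.011 0.01 [346. 323.] [416. 326.]
0.035 -0.011 -0.01 [363. 263.] [362. 386.]
0.035 -0.011 0.01 [320. 280.] [416. 386.]
0.035 0 -0.01 [376. 280.] [361. 359.]
0.035 0 0.01 [333. 297.] [416. 359.]
0.035 0.011 -0.01 [389. 297.] [361. 331.]
0.035 0.011 0.01 [345. 315.] [417. 331.]
```

>>> {"api": "play_rows", "payload": {
  "increments": [
    [0, 0.005, -0.01, 0, 0, 0, 1],
    [0, 0.014, -0.02, 0, 0, 0, 1],
    [0, 0.024, -0.02, 0, 0, 0, 1],
    [0, 0.034, -0.02, 0, 0, 0, 1],
    [0, 0.044, -0.02, 0, 0, 0, 1],
    [0, 0.052, -0.02, 0, 0, 0, 1],
    [0, 0.056, -0.015, 0, 0, 0, 1],
    [0, 0.056, -0.01, 0, 0, 0, 1]
  ]
}}

```text
t: 6.05
ee_pos: [0.6416, 0.1249, 0.1561]
eef_rot: [[0.074, 0.997, 0.0], [0.997, -0.074, 0.0], [0.0, 0.0, -1.0]]
ft_force: [-0.1, -0.9, -0.2]
gripper_width: -0.0001
grasp_force: 0.0
```

>>> {"api": "play_rows", "payload": {
  "increments": [
    [0, 0, 0.008, 0, 0, 0, 1],
    [0, 0, 0.016, 0, 0, 0, 1],
    [0, 0, 0.023, 0, 0, 0, 1],
    [0, 0, 0.029, 0, 0, 0, 1],
    [0, 0, 0.033, 0, 0, 0, 1],
    [0, 0, 0.036, 0, 0, 0, 1],
    [0, 0, 0.037, 0, 0, 0, 1],
    [0, 0, 0.037, 0, 0, 0, 1]
  ]
}}

```text
t: 6.72
ee_pos: [0.6405, 0.125, 0.1194]
eef_rot: [[0.073, 0.997, -0.001], [0.997, -0.073, 0.0], [0.0, -0.001, -1.0]]
ft_force: [-1.1, 0.2, 0.6]
gripper_width: 0.0003
grasp_force: 0.0
```

Run:
```python
from h import *
c=vision.camera_info("scene"); im=vision.get_image("scene")
o=robot.get_obs();p=o["ee_pos"];print(p,o["ft_force"])
for dz in(.02,.03,.04): print(dz,((proj(c,[p+[0,0,dz]])-[190,190])*8).round(0),"shadow-free glass pt below tip",((proj(c,[[p[0],p[1],.141]])-[190,190])*8).round(0))
cv2.imwrite("pics/s3.png",cv2.resize(cv2.cvtColor(im,cv2.COLOR_RGB2BGR)[190:260,190:285],None,fx=8,fy=8,interpolation=cv2.INTER_CUBIC))
```

```text
[0.64073616 0.12502633 0.11981463] [-0.23022793 -1.99490818 -0.59218278]
0.02 [[315. 464.]] shadow-free glass pt below tip [[315. 462.]]
0.03 [[313. 443.]] shadow-free glass pt below tip [[315. 462.]]
0.04 [[311. 421.]] shadow-free glass pt below tip [[315. 462.]]
```

View pics/s3.png

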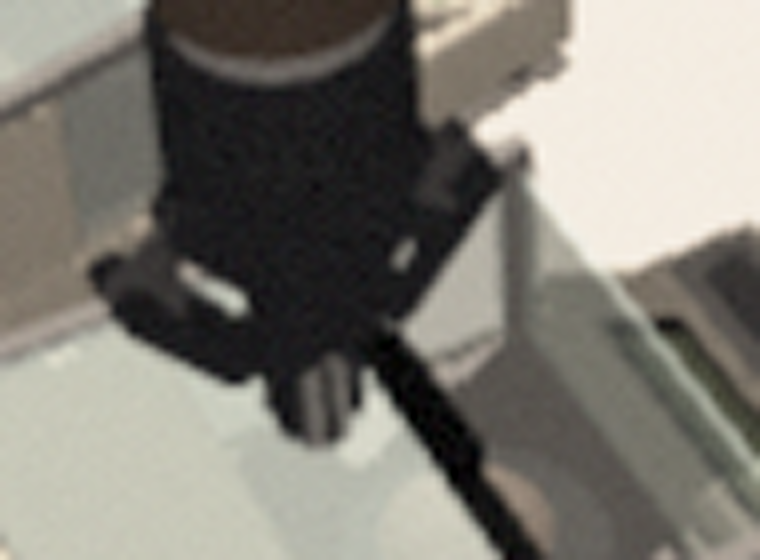

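The tip is now about 12 mm above the glass and clearly behind the handle. I'll go down 7 mm more and push.

>>> {"api": "play_rows", "payload": {
  "increments": [
    [0, 0, 0.002, 0, 0, 0, 1],
    [0, 0, 0.004, 0, 0, 0, 1],
    [0, 0, 0.006, 0, 0, 0, 1],
    [0, 0, 0.0075, 0, 0, 0, 1],
    [0, 0, 0.0075, 0, 0, 0, 1]
  ]
}}

```text
t: 7.18
ee_pos: [0.6403, 0.1249, 0.1115]
eef_rot: [[0.073, 0.997, -0.001], [0.997, -0.073, -0.0], [-0.0, -0.001, -1.0]]
ft_force: [-1.1, -0.1, 0.4]
gripper_width: 0.0001
grasp_force: 0.0
```

>>> {"api": "play_rows", "payload": {
  "increments": [
    [0, -0.003, 0, 0, 0, 0, 1],
    [0, -0.006, 0, 0, 0, 0, 1],
    [0, -0.009, 0, 0, 0, 0, 1],
    [0, -0.012, 0, 0, 0, 0, 1],
    [0, -0.015, 0, 0, 0, 0, 1],
    [0, -0.018, 0, 0, 0, 0, 1],
    [0, -0.022, 0, 0, 0, 0, 1],
    [0, -0.026, 0, 0, 0, 0, 1]
  ]
}}

```text
t: 7.85
ee_pos: [0.615, 0.1269, 0.1123]
eef_rot: [[0.073, 0.997, 0.001], [0.997, -0.073, 0.0], [0.0, 0.001, -1.0]]
ft_force: [1.9, 0.1, -0.4]
gripper_width: -0.0002
grasp_force: 0.7
```

Contact: the force is +1.9 N, which matches the lid's friction.

>>> {"api": "play_rows", "payload": {
  "increments": [
    [0, -0.004, 0, 0, 0, 0, 1],
    [0, -0.008, 0, 0, 0, 0, 1],
    [0, -0.012, 0, 0, 0, 0, 1],
    [0, -0.016, 0, 0, 0, 0, 1],
    [0, -0.02, 0, 0, 0, 0, 1],
    [0, -0.024, 0, 0, 0, 0, 1],
    [0, -0.028, 0, 0, 0, 0, 1],
    [0, -0.032, 0, 0, 0, 0, 1]
  ]
}}

```text
t: 8.52
ee_pos: [0.5824, 0.1293, 0.1122]
eef_rot: [[0.073, 0.997, -0.0], [0.997, -0.073, 0.0], [0.0, -0.0, -1.0]]
ft_force: [1.3, -0.0, -0.6]
gripper_width: -0.0
grasp_force: 0.9
```

>>> {"api": "play_rows", "payload": {
  "increments": [
    [0, -0.004, 0, 0, 0, 0, 1],
    [0, -0.008, 0, 0, 0, 0, 1],
    [0, -0.012, 0, 0, 0, 0, 1],
    [0, -0.016, 0, 0, 0, 0, 1],
    [0, -0.02, 0, 0, 0, 0, 1],
    [0, -0.023, 0, 0, 0, 0, 1],
    [0, -0.026, 0, 0, 0, 0, 1],
    [0, -0.029, 0, 0, 0, 0, 1]
  ]
}}

```text
t: 9.18
ee_pos: [0.5536, 0.1314, 0.1122]
eef_rot: [[0.073, 0.997, -0.0], [0.997, -0.073, 0.0], [0.0, -0.0, -1.0]]
ft_force: [1.7, -1.1, 1.7]
gripper_width: 0.0002
grasp_force: 0.9
```

Run:
```python
from h import *
import pickle
c=vision.camera_info("wrist"); im=vision.get_image("wrist")
o=robot.get_obs();print(o["ee_pos"],o["ft_force"])
# glass front strip dark profile along row at world y~.2
cr=lambda L:(np.array(L,float)+.5)/1.5-.5
g=cv2.cvtColor(im,cv2.COLOR_RGB2GRAY)
for y in(.18,.2):
  P=np.array([[x,y+ (0.58-x)*.073,.141] for x in np.arange(.5,.65,.002)]); uv=proj(c,P).round().astype(int)
  print(y,[(round(P[i,0],3),int(g[v,u])) for i,(u,v) in enumerate(uv) if 0<=u<512 and 0<=v<384 and g[v,u]<60])
```

```text
[0.55288815 0.13139024 0.11211253] [ 0.793145   -0.22143265  0.37498072]
0.18 [(np.float64(0.508), 54), (np.float64(0.524), 31), (np.float64(0.536), 35), (np.float64(0.538), 40), (np.float64(0.54), 41), (np.float64(0.542), 46), (np.float64(0.544), 45), (np.float64(0.546), 36)]
0.2 [(np.float64(0.538), 46), (np.float64(0.54), 49), (np.float64(0.542), 45), (np.float64(0.544), 52), (np.float64(0.546), 46)]
```

>>> {"api": "play_rows", "payload": {
  "increments": [
    [0, -0.002, 0, 0, 0, 0, 1],
    [0, -0.004, 0, 0, 0, 0, 1],
    [0, -0.006, 0, 0, 0, 0, 1],
    [0, -0.008, 0, 0, 0, 0, 1]
  ]
}}

```text
t: 9.57
ee_pos: [0.5458, 0.132, 0.1121]
eef_rot: [[0.073, 0.997, -0.0], [0.997, -0.073, 0.0], [0.0, -0.0, -1.0]]
ft_force: [1.4, -0.7, 0.6]
gripper_width: -0.0001
grasp_force: 0.9
```

>>> {"api": "play_rows", "payload": {
  "increments": [
    [0, -0.001, 0, 0, 0, 0, 1],
    [0, -0.002, 0, 0, 0, 0, 1],
    [0, -0.003, 0, 0, 0, 0, 1]
  ]
}}

```text
t: 9.82
ee_pos: [0.5428, 0.1322, 0.1121]
eef_rot: [[0.073, 0.997, -0.0], [0.997, -0.073, 0.0], [0.0, -0.0, -1.0]]
ft_force: [1.3, -0.7, 1.7]
gripper_width: -0.0001
grasp_force: 1.4
```

>>> {"api": "play_rows", "payload": {
  "increments": [
    [0, -0.001, 0, 0, 0, 0, 1],
    [0, -0.002, 0, 0, 0, 0, 1]
  ]
}}

```text
t: 9.98
ee_pos: [0.5426, 0.1322, 0.1124]
eef_rot: [[0.074, 0.997, 0.003], [0.997, -0.074, -0.0], [-0.0, 0.003, -1.0]]
ft_force: [7.5, -0.9, -1.7]
gripper_width: -0.0002
grasp_force: 3.1
```

>>> {"api": "play_rows", "payload": {
  "increments": [
    [0, -0.001, 0, 0, 0, 0, 1],
    [0, -0.002, 0, 0, 0, 0, 1]
  ]
}}

```text
t: 10.15
ee_pos: [0.5395, 0.1327, 0.1128]
eef_rot: [[0.073, 0.997, 0.001], [0.997, -0.073, 0.001], [0.001, 0.001, -1.0]]
ft_force: [2.6, -0.7, 3.5]
gripper_width: -0.0002
grasp_force: 2.0
```

Run:
```python
from h import *
c=vision.camera_info("wrist"); im=vision.get_image("wrist")
o=robot.get_obs();print(o["ee_pos"],o["ft_force"],o["qd"].round(2))
g=cv2.cvtColor(im,cv2.COLOR_RGB2GRAY)
for y in(.18,.2,.21):
  P=np.array([[x,y+ (0.58-x)*.073,.141] for x in np.arange(.49,.58,.001)]); uv=proj(c,P).round().astype(int)
  print(y,[(round(float(P[i,0]),3),int(g[v,u])) for i,(u,v) in enumerate(uv) if g[v,u]<65])
cv2.imwrite("pics/w4.png",cv2.resize(cv2.cvtColor(im,cv2.COLOR_RGB2BGR),None,fx=1.5,fy=1.5,interpolation=cv2.INTER_CUBIC))
```

```text
[0.53925529 0.13270426 0.1128202 ] [ 1.81260322 -0.60279855  4.03106529] [-0.02  0.1   0.18 -0.1  -0.07 -0.1 ]
0.18 [(0.502, 21), (0.503, 53), (0.519, 19), (0.52, 23), (0.525, 39), (0.526, 36), (0.527, 35), (0.528, 35), (0.529, 39), (0.53, 42), (0.531, 42), (0.532, 39), (0.533, 38), (0.534, 40), (0.535, 34)]
0.2 [(0.526, 36), (0.527, 43), (0.528, 43), (0.529, 47), (0.53, 43), (0.531, 40), (0.532, 48), (0.533, 45), (0.534, 39), (0.535, 45), (0.536, 49), (0.537, 47)]
0.21 [(0.49, 53), (0.491, 24), (0.526, 56), (0.527, 47), (0.528, 52), (0.529, 47), (0.53, 48), (0.531, 48), (0.532, 50), (0.533, 47), (0.534, 49), (0.535, 50), (0.536, 48), (0.537, 50)]
```

View pics/w4.png

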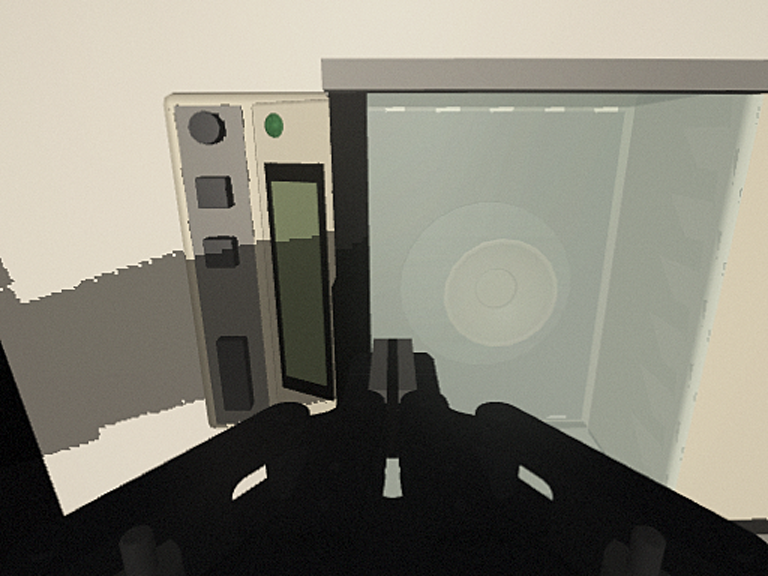

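The lid is nearly shut (strip front edge at u 330, rail end at u 322), but some vertical force is building. I'll raise the tip 2 mm and keep pushing in small steps until there is a firm stop.

>>> {"api": "play_rows", "payload": {
  "increments": [
    [0, 0, -0.001, 0, 0, 0, 1],
    [0, 0, -0.002, 0, 0, 0, 1],
    [0, 0, -0.002, 0, 0, 0, 1]
  ]
}}

```text
t: 10.45
ee_pos: [0.5378, 0.1324, 0.1135]
eef_rot: [[0.073, 0.997, -0.003], [0.997, -0.073, -0.0], [-0.0, -0.003, -1.0]]
ft_force: [0.6, -0.1, 0.1]
gripper_width: 0.0002
grasp_force: 0.1
```

>>> {"api": "play_rows", "payload": {
  "increments": [
    [0, -0.0005, 0, 0, 0, 0, 1],
    [0, -0.001, 0, 0, 0, 0, 1],
    [0, -0.001, 0, 0, 0, 0, 1]
  ]
}}

```text
t: 10.7
ee_pos: [0.5378, 0.1325, 0.1137]
eef_rot: [[0.073, 0.997, -0.001], [0.997, -0.073, -0.0], [-0.0, -0.001, -1.0]]
ft_force: [3.2, 0.0, -0.5]
gripper_width: -0.0001
grasp_force: 1.0
```

>>> {"api": "play_rows", "payload": {
  "increments": [
    [0, -0.0005, 0, 0, 0, 0, 1],
    [0, -0.001, 0, 0, 0, 0, 1],
    [0, -0.001, 0, 0, 0, 0, 1]
  ]
}}

```text
t: 10.95
ee_pos: [0.5378, 0.1325, 0.1141]
eef_rot: [[0.074, 0.997, 0.001], [0.997, -0.074, -0.0], [-0.0, 0.001, -1.0]]
ft_force: [5.4, -0.5, -4.1]
gripper_width: -0.0001
grasp_force: 2.6
```

>>> {"api": "play_rows", "payload": {
  "increments": [
    [0, -0.0005, 0, 0, 0, 0, 1],
    [0, -0.001, 0, 0, 0, 0, 1],
    [0, -0.001, 0, 0, 0, 0, 1]
  ]
}}

```text
t: 11.2
ee_pos: [0.5378, 0.1325, 0.1141]
eef_rot: [[0.074, 0.997, 0.003], [0.997, -0.074, -0.0], [-0.0, 0.003, -1.0]]
ft_force: [7.7, -0.6, -5.7]
gripper_width: 0.0002
grasp_force: 3.8
```

A firm stop at 0.5378 with force up to 7.7 N. I'll back off, lift and check the lid's position.

>>> {"api": "play_rows", "payload": {
  "increments": [
    [0, 0.006, 0, 0, 0, 0, 1],
    [0, 0.012, 0, 0, 0, 0, 1],
    [0, 0.015, -0.005, 0, 0, 0, 1],
    [0, 0.015, -0.025, 0, 0, 0, 1],
    [0, 0.015, -0.05, 0, 0, 0, 1],
    [0, 0.015, -0.07, 0, 0, 0, 1],
    [0, 0.015, -0.08, 0, 0, 0, 1],
    [0, 0.015, -0.08, 0, 0, 0, 1]
  ]
}}

```text
t: 11.87
ee_pos: [0.5525, 0.132, 0.1972]
eef_rot: [[0.073, 0.997, 0.005], [0.997, -0.073, 0.002], [0.002, 0.004, -1.0]]
ft_force: [0.6, 0.1, -0.4]
gripper_width: 0.0001
grasp_force: 0.0
```

Run:
```python
from h import *
import pickle
robot.get_obs(); c=vision.camera_info("wrist"); im=vision.get_image("wrist")
pickle.dump(c,open("w5.pkl","wb"))
o=robot.get_obs();print(o["ee_pos"],o["ft_force"])
g=cv2.cvtColor(im,cv2.COLOR_RGB2GRAY)
for y in(.18,.2,.21):
  P=np.array([[x,y+ (0.58-x)*.073,.141] for x in np.arange(.49,.58,.001)]); uv=proj(c,P).round().astype(int)
  d=[float(P[i,0]) for i,(u,v) in enumerate(uv) if g[v,u]<65 and P[i,0]>.51]; print(y,d[0],d[-1])
cv2.imwrite("pics/w5.png",cv2.resize(cv2.cvtColor(im,cv2.COLOR_RGB2BGR),None,fx=1.5,fy=1.5,interpolation=cv2.INTER_CUBIC))
```

```text
[0.5515069  0.13182746 0.19519835] [-0.10276063  0.10165697 -0.39188682]
0.18 0.518 0.535
0.2 0.526 0.537
0.21 0.526 0.537
```

View pics/w5.png

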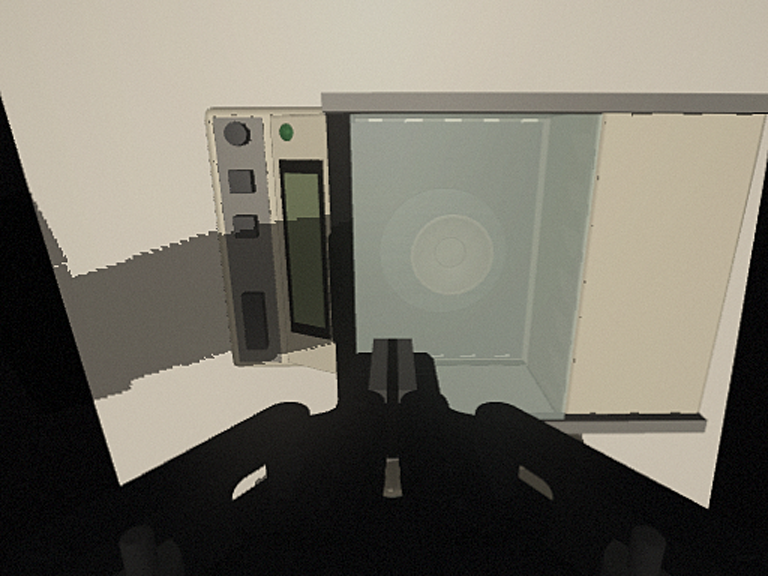

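The glass covers the chamber, with its rear edge at the back wall. However, the lid also stuck at about 7.5 N just before this point, and the geometry suggests it could be 3 mm short. I'll push once more, slightly harder, to tell a sticky spot from the real stop.

>>> {"api": "play_rows", "payload": {
  "increments": [
    [0, 0, 0.02, 0, 0, 0, 1],
    [0, 0, 0.045, 0, 0, 0, 1],
    [0, 0, 0.065, 0, 0, 0, 1],
    [0, 0, 0.075, 0, 0, 0, 1],
    [0, 0, 0.081, 0, 0, 0, 1],
    [0, -0.004, 0.081, 0, 0, 0, 1],
    [0, -0.008, 0.081, 0, 0, 0, 1],
    [0, -0.012, 0.081, 0, 0, 0, 1]
  ]
}}

```text
t: 12.58
ee_pos: [0.5392, 0.1327, 0.1141]
eef_rot: [[0.073, 0.997, 0.001], [0.997, -0.073, 0.001], [0.001, 0.001, -1.0]]
ft_force: [-0.6, 0.6, 0.5]
gripper_width: -0.0003
grasp_force: 0.0
```

>>> {"api": "play_rows", "payload": {
  "increments": [
    [0, -0.001, 0, 0, 0, 0, 1],
    [0, -0.002, 0, 0, 0, 0, 1],
    [0, -0.003, 0, 0, 0, 0, 1],
    [0, -0.003, 0, 0, 0, 0, 1]
  ]
}}

```text
t: 12.92
ee_pos: [0.538, 0.1328, 0.1144]
eef_rot: [[0.074, 0.997, 0.004], [0.997, -0.074, 0.0], [0.001, 0.004, -1.0]]
ft_force: [3.8, -1.0, 1.5]
gripper_width: 0.0002
grasp_force: 2.2
```

>>> {"api": "play_rows", "payload": {
  "increments": [
    [0, -0.001, 0, 0, 0, 0, 1],
    [0, -0.002, 0, 0, 0, 0, 1],
    [0, -0.002, 0, 0, 0, 0, 1]
  ]
}}

```text
t: 13.17
ee_pos: [0.5379, 0.1328, 0.1145]
eef_rot: [[0.074, 0.997, 0.008], [0.997, -0.074, 0.0], [0.001, 0.008, -1.0]]
ft_force: [9.2, -1.5, -1.2]
gripper_width: 0.0005
grasp_force: 4.5
```

>>> {"api": "play_rows", "payload": {
  "increments": [
    [0, -0.001, 0, 0, 0, 0, 1],
    [0, -0.002, 0, 0, 0, 0, 1],
    [0, -0.002, 0, 0, 0, 0, 1]
  ]
}}

```text
t: 13.42
ee_pos: [0.538, 0.1328, 0.1146]
eef_rot: [[0.074, 0.997, 0.011], [0.997, -0.074, -0.0], [0.001, 0.011, -1.0]]
ft_force: [13.5, -2.0, -5.6]
gripper_width: -0.0005
grasp_force: 6.8
```

Solid at 13.5 N with no motion, so the lid is shut. I'll back off, lift, and turn the tool a further 90° so the wide linkage stays clear of the chamber at the tare key.

>>> {"api": "play_rows", "payload": {
  "increments": [
    [0, 0.008, 0, 0, 0, 0, 1],
    [0, 0.016, -0.003, 0, 0, 0, 1],
    [0, 0.02, -0.02, 0, 0, 0, 1],
    [0, 0.02, -0.05, 0, 0, 0, 1],
    [0, 0.02, -0.08, 0, 0, -0.1, 1],
    [0, 0.01, -0.1, 0, 0, -0.22, 1],
    [-0.01, -0.02, -0.11, 0, 0, -0.34, 1],
    [-0.02, -0.05, -0.11, 0, 0, -0.46, 1]
  ]
}}

```text
t: 14.08
ee_pos: [0.4812, 0.1172, 0.2254]
eef_rot: [[-0.383, 0.924, 0.002], [0.924, 0.383, 0.002], [0.001, 0.003, -1.0]]
ft_force: [-0.1, 0.2, 0.6]
gripper_width: 0.0002
grasp_force: 0.0
```

```bash
python3 -c "
from h import *
import pickle
c=pickle.load(open('w5.pkl','rb'))
print('tare',ray(c,(np.array([(254,320),(236,132)])+.5)/1.5-.5,.063).round(4))
o=robot.get_obs();print(o['ee_pos'],o['ft_force'],o['qpos'].round(1))
go([.445,.0855,.15],175.8)"
```

```text
tare [[0.4443 0.0869 0.063 ]
 [0.4544 0.2234 0.063 ]]
[0.48115354 0.11724177 0.22535446] [-0.13184737  0.17633837  0.62692825] [13.7 12.5  3.2 80.5  0.1 81.1]
shift [-0.0155 -0.0458  0.0752] rot [ 2.7000e-03  1.0000e-03 -1.1047e+00]
```

>>> {"api": "play_rows", "payload": {
  "increments": [
    [-0.003, -0.008, 0.005, 0, 0, -0.12, 1],
    [-0.006, -0.016, 0.015, 0, 0, -0.24, 1],
    [-0.009, -0.024, 0.025, 0, 0, -0.36, 1],
    [-0.011, -0.032, 0.038, 0, 0, -0.48, 1],
    [-0.013, -0.038, 0.05, 0, 0, -0.6, 1],
    [-0.0155, -0.043, 0.06, 0, 0, -0.72, 1],
    [-0.0155, -0.0458, 0.07, 0, 0, -0.84, 1],
    [-0.0155, -0.0458, 0.0752, 0, 0, -0.96, 1]
  ]
}}

```text
t: 14.75
ee_pos: [0.4415, 0.0846, 0.1466]
eef_rot: [[-0.976, 0.217, -0.005], [0.217, 0.976, -0.0], [0.005, -0.001, -1.0]]
ft_force: [0.3, 0.3, 0.6]
gripper_width: 0.0
grasp_force: 0.0
```

>>> {"api": "play_rows", "payload": {
  "increments": [
    [0, 0, 0, 0, 0, -0.12, 1],
    [0, 0, 0, 0, 0, -0.145, 1],
    [0, 0, 0, 0, 0, -0.145, 1]
  ]
}}

```text
t: 15.0
ee_pos: [0.4428, 0.0851, 0.1476]
eef_rot: [[-0.997, 0.079, -0.003], [0.079, 0.997, 0.0], [0.003, -0.0, -1.0]]
ft_force: [0.2, 0.1, -0.1]
gripper_width: -0.0001
grasp_force: 0.0
```

Run:
```python
from h import *
go([.4445,.086,.05],175.8)
c=vision.camera_info("wrist"); im=vision.get_image("wrist")
o=robot.get_obs();print(o["ee_pos"],o["ft_force"])
print(proj(c,[[.4445,.086,.063],[.4445+.0034*0,.109,.063]])*1.5+.25)
cv2.imwrite("pics/w6.png",cv2.resize(cv2.cvtColor(im,cv2.COLOR_RGB2BGR),None,fx=1.5,fy=1.5,interpolation=cv2.INTER_CUBIC))
```

```text
shift [-0.0019  0.0011  0.0976] rot [-0.     -0.0031 -0.0056]
[0.4431156  0.08511102 0.1477564 ] [-0.37648916  0.26679288  0.43662589]
[[393.96505917 272.31744905]
 [430.72810186 269.53140727]]
```

View pics/w6.png

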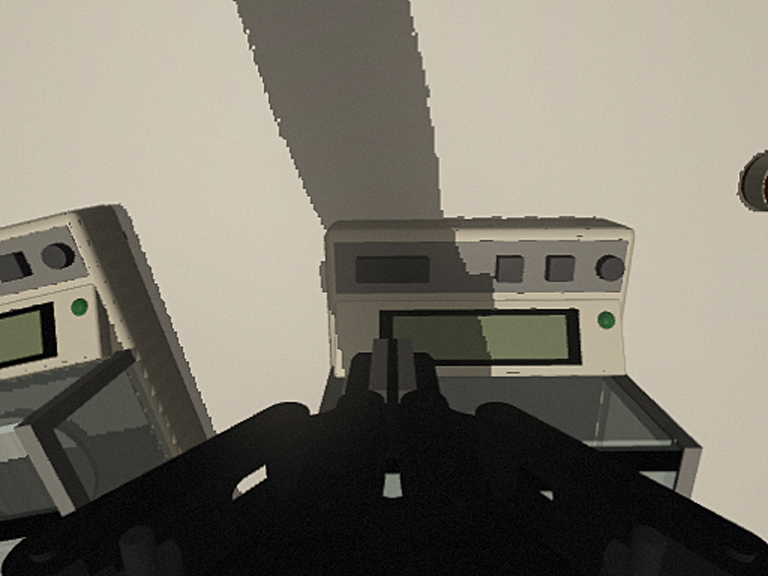

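The tare key shows at (393,269) and its projection is (394,272), so alignment is good. I'll go down, then creep by force.

>>> {"api": "play_rows", "payload": {
  "increments": [
    [-0.001, 0.001, 0.02, 0, 0, 0, 1],
    [-0.0015, 0.001, 0.045, 0, 0, 0, 1],
    [-0.0015, 0.001, 0.07, 0, 0, 0, 1],
    [-0.0015, 0.001, 0.088, 0, 0, 0, 1],
    [-0.0015, 0.001, 0.097, 0, 0, 0, 1],
    [-0.0015, 0.001, 0.102, 0, 0, 0, 1],
    [-0.0015, 0.001, 0.105, 0, 0, 0, 1],
    [-0.0015, 0.001, 0.105, 0, 0, 0, 1]
  ]
}}

```text
t: 15.72
ee_pos: [0.4458, 0.0861, 0.0432]
eef_rot: [[-0.997, 0.079, -0.0], [0.079, 0.997, 0.0], [0.0, 0.0, -1.0]]
ft_force: [0.3, 0.1, -0.1]
gripper_width: -0.0
grasp_force: 0.0
```

>>> {"api": "play_rows", "payload": {
  "increments": [
    [0, 0, 0.0015, 0, 0, 0, 1],
    [0, 0, 0.003, 0, 0, 0, 1],
    [0, 0, 0.0045, 0, 0, 0, 1],
    [0, 0, 0.006, 0, 0, 0, 1],
    [0, 0, 0.006, 0, 0, 0, 1]
  ]
}}

```text
t: 16.13
ee_pos: [0.4455, 0.086, 0.037]
eef_rot: [[-0.997, 0.079, -0.0], [0.079, 0.997, 0.0], [0.0, 0.0, -1.0]]
ft_force: [-0.4, -0.4, 0.2]
gripper_width: 0.0
grasp_force: 0.0
```

>>> {"api": "play_rows", "payload": {
  "increments": [
    [0, 0, 0.001, 0, 0, 0, 1],
    [0, 0, 0.002, 0, 0, 0, 1],
    [0, 0, 0.003, 0, 0, 0, 1],
    [0, 0, 0.003, 0, 0, 0, 1]
  ]
}}

```text
t: 16.47
ee_pos: [0.4453, 0.0859, 0.0337]
eef_rot: [[-0.997, 0.079, -0.001], [0.079, 0.997, 0.0], [0.001, -0.0, -1.0]]
ft_force: [-0.1, 0.6, -1.2]
gripper_width: 0.0003
grasp_force: 0.0
```

>>> {"api": "play_rows", "payload": {
  "increments": [
    [0, 0, 0.001, 0, 0, 0, 1],
    [0, 0, 0.002, 0, 0, 0, 1],
    [0, 0, 0.002, 0, 0, 0, 1]
  ]
}}

```text
t: 16.72
ee_pos: [0.4454, 0.0859, 0.0317]
eef_rot: [[-0.997, 0.079, -0.001], [0.079, 0.997, 0.0], [0.001, -0.0, -1.0]]
ft_force: [-0.1, -0.2, 0.4]
gripper_width: 0.0003
grasp_force: 0.0
```

>>> {"api": "play_rows", "payload": {
  "increments": [
    [0, 0, 0.001, 0, 0, 0, 1],
    [0, 0, 0.002, 0, 0, 0, 1],
    [0, 0, 0.002, 0, 0, 0, 1]
  ]
}}

```text
t: 16.97
ee_pos: [0.4454, 0.0859, 0.0298]
eef_rot: [[-0.997, 0.079, -0.001], [0.079, 0.997, 0.0], [0.001, -0.0, -1.0]]
ft_force: [0.1, 1.4, 0.1]
gripper_width: 0.0003
grasp_force: 0.0
```

>>> {"api": "play_rows", "payload": {
  "increments": [
    [0, 0, 0.001, 0, 0, 0, 1],
    [0, 0, 0.0015, 0, 0, 0, 1],
    [0, 0, 0.0015, 0, 0, 0, 1]
  ]
}}

```text
t: 17.22
ee_pos: [0.4454, 0.0859, 0.0283]
eef_rot: [[-0.997, 0.079, -0.001], [0.079, 0.997, 0.0], [0.001, -0.0, -1.0]]
ft_force: [-0.2, 1.1, -0.0]
gripper_width: 0.0
grasp_force: 0.0
```

>>> {"api": "play_rows", "payload": {
  "increments": [
    [0, 0, 0.001, 0, 0, 0, 1],
    [0, 0, 0.0015, 0, 0, 0, 1],
    [0, 0, 0.0015, 0, 0, 0, 1]
  ]
}}

```text
t: 17.47
ee_pos: [0.4454, 0.0859, 0.0268]
eef_rot: [[-0.997, 0.079, -0.001], [0.079, 0.997, 0.0], [0.001, -0.0, -1.0]]
ft_force: [0.1, -0.3, -0.6]
gripper_width: 0.0001
grasp_force: 0.0
```

>>> {"api": "play_rows", "payload": {
  "increments": [
    [0, 0, 0.001, 0, 0, 0, 1],
    [0, 0, 0.0015, 0, 0, 0, 1],
    [0, 0, 0.0015, 0, 0, 0, 1]
  ]
}}

```text
t: 17.72
ee_pos: [0.4456, 0.086, 0.0256]
eef_rot: [[-0.997, 0.079, -0.0], [0.079, 0.997, 0.0], [0.0, 0.0, -1.0]]
ft_force: [-0.4, 0.2, 2.1]
gripper_width: -0.0002
grasp_force: 1.2
```

Contact with the key (2.1 N).

>>> {"api": "play_rows", "payload": {
  "increments": [
    [0, 0, 0.001, 0, 0, 0, 1],
    [0, 0, 0.0015, 0, 0, 0, 1],
    [0, 0, 0.0015, 0, 0, 0, 1]
  ]
}}

```text
t: 17.97
ee_pos: [0.4456, 0.086, 0.0242]
eef_rot: [[-0.997, 0.079, -0.0], [0.079, 0.997, 0.0], [0.0, 0.0, -1.0]]
ft_force: [-1.4, 1.2, 5.2]
gripper_width: 0.0002
grasp_force: 2.6
```

>>> {"api": "play_rows", "payload": {
  "increments": [
    [0, 0, 0.0008, 0, 0, 0, 1],
    [0, 0, 0.0015, 0, 0, 0, 1],
    [0, 0, 0.0015, 0, 0, 0, 1]
  ]
}}

```text
t: 18.22
ee_pos: [0.4457, 0.086, 0.0229]
eef_rot: [[-0.997, 0.079, 0.0], [0.079, 0.997, 0.0], [0.0, 0.0, -1.0]]
ft_force: [-1.6, -1.0, 7.0]
gripper_width: 0.0
grasp_force: 3.8
```

About 7 N, so the key is about 3 mm down, past its acting point at 1.5 mm. I'll release it slowly and withdraw.

>>> {"api": "play_rows", "payload": {
  "increments": [
    [0, 0, 0, 0, 0, 0, 1],
    [0, 0, 0, 0, 0, 0, 1],
    [0, 0, -0.003, 0, 0, 0, 1],
    [0, 0, -0.007, 0, 0, 0, 1],
    [0, 0, -0.015, 0, 0, 0, 1],
    [0, 0, -0.035, 0, 0, 0, 1],
    [0, 0, -0.06, 0, 0, 0, 1],
    [0, 0, -0.09, 0, 0, 0, 1]
  ]
}}

```text
t: 18.88
ee_pos: [0.444, 0.0857, 0.1124]
eef_rot: [[-0.997, 0.079, -0.004], [0.079, 0.997, -0.001], [0.004, -0.001, -1.0]]
ft_force: [0.0, 0.6, 0.5]
gripper_width: 0.0002
grasp_force: 0.0
```

>>> {"api": "play_rows", "payload": {
  "increments": [
    [0, 0, -0.03, 0, 0, 0, 1],
    [0.02, 0, -0.06, 0, 0, 0, 1],
    [0.04, 0, -0.08, 0, 0, 0, 1],
    [0.06, 0, -0.1, 0, 0, 0, 1],
    [0.08, 0, -0.11, 0, 0, 0, 1],
    [0.09, 0, -0.115, 0, 0, 0, 1],
    [0.09, 0, -0.115, 0, 0, 0, 1],
    [0.09, 0, -0.115, 0, 0, 0, 1]
  ]
}}

```text
t: 19.55
ee_pos: [0.3562, 0.0932, 0.2275]
eef_rot: [[-0.997, 0.079, 0.001], [0.079, 0.997, 0.0], [-0.001, 0.0, -1.0]]
ft_force: [-0.6, 0.1, -0.9]
gripper_width: -0.0002
grasp_force: 0.0
```

Run:
```python
from h import *
im=vision.get_image("top"); c=vision.camera_info("top"); o=robot.get_obs(); print(o["t"],o["ee_pos"],o["ft_force"],abs(o["qd"]).max())
a=cv2.cvtColor(cv2.imread("pics/top0.png"),cv2.COLOR_BGR2GRAY).astype(int); b=cv2.cvtColor(im,cv2.COLOR_RGB2GRAY).astype(int)
for n,s in dict(rack=np.s_[160:205,355:430],spareback=np.s_[105:185,290:350],bottle=np.s_[145:190,85:130],jar=np.s_[208:228,132:156]).items(): print(n,abs(a-b)[s].mean().round(2))
# lid strip in top view along lid axis, and handle predicted if shut
for y in(.07,.19):
  P=np.array([[x,y-(x-.58)*.073,.141] for x in np.arange(.50,.64,.004)]); uv=proj(c,P).round().astype(int)
  print(y,[(round(float(q[0]),3),int(b[v,u])) for q,(u,v) in zip(P,uv) if b[v,u]<60])
```

```text
19.6 [0.35632718 0.09306896 0.22697918] [ 0.47259842  0.11076851 -0.22334406] 1.3328274169638898
rack 5.68
spareback 6.05
bottle 6.64
jar 5.72
0.07 [(0.512, 50), (0.516, 21), (0.52, 25), (0.524, 54)]
0.19 [(0.524, 23), (0.528, 19), (0.532, 39)]
```

```bash
python3 -c "
from rig import robot
print(robot.sign_off())"
```

```text
the job is handed in; nothing more can be done
None
```

I slid the dish balance's lid to its hard stop (no movement at 13.5 N), then pressed the tare key about 3 mm down (7 N) and released it. I withdrew clear and handed the job in at 19.6 s; the top view showed nothing else disturbed.

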